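# Fit the bayonet water-filter cartridge

### The arm

A 7-joint arm with a two-finger parallel gripper is mounted at the origin on a cart in front of the work surface, level with it; the furniture and walls round the work are solid. World frame = base frame: x ahead of the robot, y to its left, z up, the work surface at z = 0. Lengths are in m, angles in rad, forces in N, time in s.
With the tool pointing down it reaches from about 0.425 to 0.925 m from the base axis. Payload 6.8 kg.
Tool frame: the origin (TCP) lies at the very end of the fingers, on their centre line; the grasp point (between the pads) lies r.grip_depth behind it (r.grip_depth is the distance from the TCP to the grasp point, in m); z points along the fingers, x is the direction in which the jaws open and shut, and the axes are right-handed (so a half turn about z gives the same grasp; the last joint's range is limited). The gripper opens to 85 mm and grips with 20 to 120 N. Pads are 22 mm wide; open, the fingers measure 114 mm over their backs; the gripper's body (76 mm by 85 mm) begins 54 mm behind the grasp point. The pads swing forward as they close: fully open they stand 13 mm farther back than shut.
Start: joints at [1.187, 0.477, 0.022, 1.555, -0.011, 1.109, -0.083], TCP at [0.184, -0.65, 0.198] pointing down, gripper open.
Joint ranges: [-2.96, 2.96], [-0.34, 2.1], [-1.41, 1.46], [0.24, 2.44], [-1.37, 4.51], [0.17, 1.92], [-2.96, 2.96]. Speed limits (rad/s): [2.39, 2.39, 3.14, 3.14, 3.14, 3.14, 3.14].

### API

Orientations are given as a rotation vector (axis times angle).
In Python, from bench import readout, grab_frame, workorder, r gives the robot as it stands.
- The arm moves only by the shell command python3 -m handwheel 'ROWS' [FORCE]. ROWS is text: rows parted by semicolons, each of 7 numbers parted by spaces: the shift along the tool's x, y, z in mm, then the turn, a rotation vector about the tool's x, y, z in degrees, then the finger opening in mm, from 0 to 85.4. A call has 1 to 12 rows; each row is the pose to reach, as a shift and turn from the pose commanded when the call began, along the tool's axes at that moment; what a row does not reach only later rows make up. A row lasts 1/8 s, in which the tool goes at most 62.5 mm and 10.7 degrees, less where a joint would pass 70% of its speed; a pose out of reach is approached as far as the arm can. A call with a gripper value outside its range is refused whole. The fingers move at their own pace and stop on an object; FORCE is the grip in N (left out, the last holds). Time passes only in rows, so rows that repeat a pose let the fingers close. It gives the time, the measured TCP pose, the force and the opening at its end, in the units of the state.
- readout.get_obs(): the state, without advancing time (a new reading comes with each control period).
- grab_frame(name): name is "side" or "top" or "wrist"; returns a dict with "pixels" (480x640x3 uint8, red, green, blue), "fx", "fy", "cx", "cy" (pixels), "rvec" (rotation vector, rad) and "tvec" (3), from world to camera coordinates, as OpenCV has them. Camera axes: x right, y down, z forward; pixel columns grow to the right and rows downward; lengths in m; the calibration is good to about 2 mm. The wrist camera is an equidistant fisheye: a pixel r from the principal point sees the ray r / f radians off the axis. A picture is of the moment at which its call begins. There is no depth.
- workorder.hand_in(): hands the job in, once; it reports no verdict.
The state is a dict: "clock": time; "joints": joint angles; "qvel": joint speeds; "tau": joint torques, N m; "tcp_pos": TCP position; "orientation": TCP orientation; "contact_force": force on the tool from outside, world axes, zero at the start; "moment": the same for the moment, N m; "grip_width": finger opening in m.
Only numpy, scipy, OpenCV 4.12 (cv2) and the standard library are available. Lean on these libraries where they do the work, as an engineer would, in place of code of your own. Each camera call takes 0.05 s, during which the arm holds its last target.

### The job

Fit the white water-filter cartridge into the round filter housing: set it in with its lugs through the slots of the steel collar, push it gently down against the spring, twist it clockwise (seen from above) about a quarter turn until it stops, then let go so that it springs up and stays locked. Never force it, and leave the jars and the mill standing where they are.

Things in the scene. Friction and masses are not known exactly. Their poses are not given: they have to be found in the camera images.
- cartridge: Loose white plastic filter cartridge, 77 mm high, about 0.2 kg, standing upright on the worktop at the start. Origin: centre of its underside, z up its axis. Lowest a round nose 42 mm in diameter (z 0 to 34 mm, foot tapered), then a cap 54 mm in diameter (z 34 to 42 mm), then the wing grip. Half a turn about z makes no difference.
- wing (a point): Point on the cartridge's axis 60 mm above its underside, in the flat wing grip on top: 50 mm along the cartridge's x, 16 mm thick along its y, from z 41 to 77 mm. Pinch it across y, firmly: the spring pushes back with up to 15 N.
- lugs (a point): Point on the cartridge's axis at the underside of its two lugs, 14 mm above its foot. The lugs stick out of the nose opposite one another along the cartridge's x, in line with the wing: 8 mm wide (along y), 6 mm thick (z 14 to 20 mm), reaching 29.5 mm from the axis.
- housing: Fixed round grey filter housing, 90 mm in diameter (foot 94 mm), 53 mm high, open at the top, two hose stubs on its +x side reaching 66 mm from the axis. Origin: centre of its underside on the worktop, z up. A steel collar lies in its mouth. More than 60 N between cartridge and housing breaks the lugs.
- mouth (a point): Centre of the collar's upper face, 52 mm above the housing's origin. Hole 45 mm in diameter, two opposite slots 11.5 mm wide for the lugs, turned from the housing's x axis by an unmeasured angle, 0.15 to 1.45 rad counter-clockwise from above. Look, or feel for it: the lugs rest on the face until within 0.06 rad of the slots, then drop in. The collar stays put in normal turning.
- spring_rest (a point): Centre of the spring plunger's top at rest, 35 mm above the housing's origin; the nose meets it with the lugs 3 mm into the slots. 6 N at first touch, 600 N/m more, 15 mm travel, then hard. The lugs clear the collar and can turn with the cartridge's underside 20 to 24 mm above the housing's (12.6 to 15 N). They turn 1.35 rad clockwise from above to a firm stop; the other way is blocked.
- lock_height (a point): Where the cartridge's origin is when locked: on the axis, 28 mm above the housing's origin. At the stop each lug is under a notch 4 mm deep (open from 1.2 rad of turn); let go there and the spring lifts it in. Let go without turning it springs up to 35 mm; turned too little it stays at 24 mm or less.
- jar_a: Loose jam jar with a screw lid, 60 mm in diameter, 75 mm high; origin at its underside. A bystander, to be left alone.
- jar_b: Loose jam jar with a screw lid, 60 mm in diameter, 75 mm high; origin at its underside. A bystander, to be left alone.
- mill: Loose wooden pepper mill, 52 mm in diameter, 140 mm high; origin at its underside. A bystander, to be left alone.
Things that resemble listed ones, but are neither listed nor needed, are in the scene too. Of the things shaped like the cartridge, the white one is meant.

How it is judged:
By the outcome, as a careful person would: the job done as asked, in the order asked, and still so for the second after the job is handed in, with the robot touching nothing.
It also fails if it takes over 72 s, if anything falls off the work surface, if the arm or the gripper's body presses on something with over 40 N, if the wrist force passes 120 N, or if a joint passes its speed limit or range.

## Working session

There is one attempt and no reset: what is moved stays moved. The work goes in short steps, Python scripts to look and compute and a shell command to move; the robot and the scene stay as the last step left them, time stands still between calls to the robot, and variables do not carry over. Pictures are saved under pics/ and viewed, and the job is handed in when it is done.

```bash
ls; mkdir -p pics
python3 - <<'E'
from bench import readout, grab_frame, r
import cv2
print(readout.get_obs(), r.grip_depth)
for n in("side","top","wrist"):
    f=grab_frame(n); cv2.imwrite(f"pics/{n}0.png",f["pixels"][:,:,::-1]); print(n,{k:v for k,v in f.items() if k!="pixels"})
E
```

```text
pics
{'clock': 0.0, 'joints': array([ 1.18687415,  0.4777827 ,  0.0223399 ,  1.55644933, -0.01149804,
        1.10928601, -0.08312369]), 'qvel': array([-8.51007534e-05, -2.19369778e-04, -1.67923914e-03,  3.26313660e-04,
        2.55318170e-04,  5.71811760e-05, -1.48245766e-03]), 'tau': array([-2.19134258e-04, -5.96449256e+01,  1.60820883e+00, -2.81201720e+01,
        1.24727635e-02,  9.39546037e-03,  5.88094122e-05]), 'tcp_pos': array([ 0.18363356, -0.64887011,  0.19713833]), 'orientation': array([-2.50496243e+00,  1.89437240e+00,  2.37234464e-03]), 'contact_force': array([ 0.78987111,  0.19332972, -0.23314097]), 'moment': array([ 0.00172209, -0.02122644, -0.07533931]), 'grip_width': 0.08579651623928183} 0.0187
side {'fx': 525.5132840471038, 'fy': 525.5132840471038, 'cx': 320.77031054996894, 'cy': 239.89068707684925, 'rvec': array([ 0.1686156 , -2.68125072,  1.5014387 ]), 'tvec': array([0.564308  , 0.10025444, 0.822879  ])}
top {'fx': 479.3356565665509, 'fy': 479.3356565665509, 'cx': 323.4591446477224, 'cy': 245.79534028133307, 'rvec': array([ 2.23402477, -2.18495367,  0.09221383]), 'tvec': array([-0.03269672,  0.57205997,  0.94952672])}
wrist {'fx': 371.64829954431775, 'fy': 371.64829954431775, 'cx': 323.3204075970412, 'cy': 239.85038644783072, 'rvec': array([-2.30669034,  1.74427629,  0.26684112]), 'tvec': array([-0.67273117, -0.03771588,  0.38033916])}
```

View pics/side0.png

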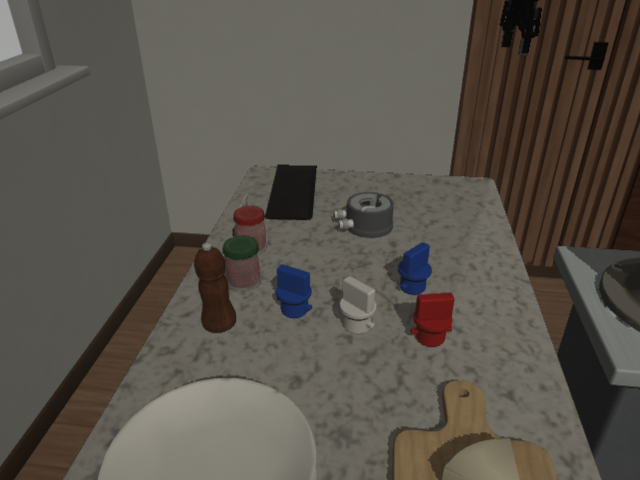

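View pics/top0.png

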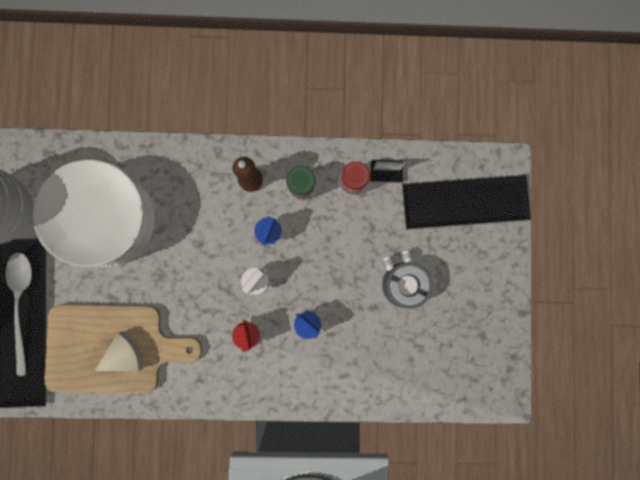

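View pics/wrist0.png

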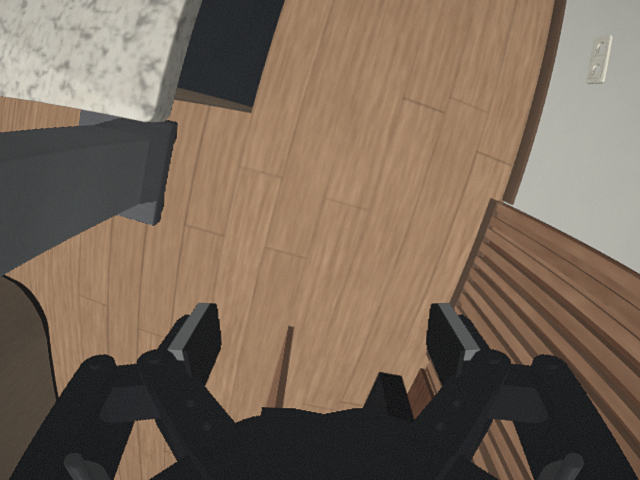

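The things shaped like the cartridge, by top-view pixel, are blue (268,231), white (254,281), blue (308,325) and red (246,336). Only (254,281) is white, so that is the one meant. The housing is at (407,285), with its stubs pointing up in the image. I'll confirm the cartridge in an enlarged crop and measure both.

```bash
cat > h.py <<'E'
import numpy as np, cv2
from bench import readout, grab_frame, r
def ray(f,uv):
    R=cv2.Rodrigues(f["rvec"])[0]; C=-R.T@f["tvec"]
    x=(uv[0]-f["cx"])/f["fx"]; y=(uv[1]-f["cy"])/f["fy"]
    if f.get("fish"):
        t=np.hypot(x,y); s=np.sin(t)/max(t,1e-9); d=np.array([x*s,y*s,np.cos(t)])
    else: d=np.array([x,y,1.])
    return C,R.T@d
def onz(f,uv,z):
    C,d=ray(f,uv); return C+d*(z-C[2])/d[2]
def proj(f,P):
    R=cv2.Rodrigues(f["rvec"])[0]; p=R@np.asarray(P,float)+f["tvec"]
    if f.get("fish"):
        h=np.hypot(p[0],p[1]); t=np.arctan2(h,p[2]); q=p[:2]/h*t
    else: q=p[:2]/p[2]
    return q*f["fx"]+[f["cx"],f["cy"]]
def grab(n):
    f=grab_frame(n); f["fish"]=(n=="wrist"); return f
E
python3 - <<'E'
from h import *
f=grab("top"); im=f["pixels"][:,:,::-1]
a=cv2.resize(im[250:310,225:285],(400,400),interpolation=cv2.INTER_CUBIC)
b=cv2.resize(im[245:325,367:447],(400,400),interpolation=cv2.INTER_CUBIC)
cv2.imwrite("pics/c1.png",np.hstack([a,b]))
for uv,z in [((254,281),.042),((407,285),.052),((268,231),.04),((308,325),.04),((246,336),.04),((301,181),.075),((355,177),.075),((242,167),.14)]: print(uv,onz(f,uv,z).round(3))
s=grab("side"); im=s["pixels"][:,:,::-1]
a=cv2.resize(im[270:340,325:395],(400,400),interpolation=cv2.INTER_CUBIC)
b=cv2.resize(im[180:250,330:400],(400,400),interpolation=cv2.INTER_CUBIC)
cv2.imwrite("pics/c2.png",np.hstack([a,b]))
for n,g in(("t",f),("s",s)): print(-cv2.Rodrigues(g["rvec"])[0].T@g["tvec"])
E
```

```text
(254, 281) [0.5   0.114 0.042]
(407, 285) [ 0.498 -0.183  0.052]
(268, 231) [0.598 0.09  0.04 ]
(308, 325) [0.417 0.008 0.04 ]
(246, 336) [0.393 0.127 0.04 ]
(301, 181) [0.692 0.027 0.075]
(355, 177) [ 0.702 -0.076  0.075]
(242, 167) [0.701 0.13  0.14 ]
[0.52161438 0.00921494 0.97865019]
[0.476444   0.71531384 0.51667353]
```

View pics/c1.png

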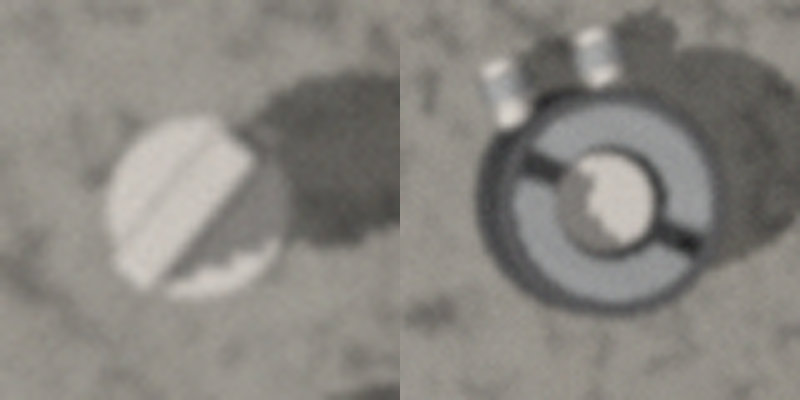

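View pics/c2.png

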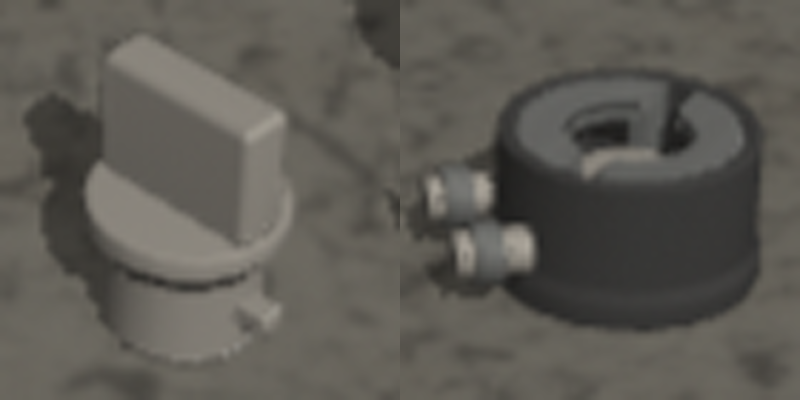

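```bash
cat >> h.py <<'E'
from scipy.spatial.transform import Rotation as Ro
def plan(pos,yaw,o=None):
    """tool-axis shift mm & rotvec deg from current measured pose to tool-down pose with tool x at yaw"""
    o=o or readout.get_obs(); R0=Ro.from_rotvec(o["orientation"]); 
    Rt=Ro.from_matrix(np.array([[np.cos(yaw),np.sin(yaw),0],[np.sin(yaw),-np.cos(yaw),0],[0,0,-1]]))
    d=R0.inv().apply(np.asarray(pos)-o["tcp_pos"])*1e3; t=(R0.inv()*Rt).as_rotvec(degrees=True)
    return d.round(1),t.round(1)
def yawof(o):
    x=Ro.from_rotvec(o["orientation"]).apply([1,0,0]); return np.arctan2(x[1],x[0])
E
python3 - <<'E'
from h import *
o=readout.get_obs(); print("yaw",yawof(o), Ro.from_rotvec(o["orientation"]).as_matrix().round(3).tolist())
w=grab("wrist"); C,_=ray(w,(0,0)); R0=Ro.from_rotvec(o["orientation"])
print("cam in tool",R0.inv().apply(C-o["tcp_pos"]), "cam axis in tool",R0.inv().apply(cv2.Rodrigues(w["rvec"])[0].T@[0,0,1]))
f=grab("top")
def c1(p): return (225+p[0]/6.6667-.42,250+p[1]/6.6667-.42)
def c2(p): return (367+(p[0]-400)/5-.4,245+p[1]/5-.4)
print("cap",onz(f,c1((197.5,206.5)),.042))
for e in [((252,158),(150,290))]:
    a,b=[onz(f,c1(p),.077) for p in e]; d=a-b; print("wing",np.arctan2(d[1],d[0]),np.linalg.norm(d),a,b)
print("collar",onz(f,c2((613,206)),.052))
a,b=[onz(f,c2(p),.052) for p in((530,160),(697,245))]; d=a-b;print("slots",a,b,np.arctan2(d[1],d[0]),np.linalg.norm(d),(a+b)/2)
for p in((500,90),(595,55)): print("stub",onz(f,c2(p),.03))
E
```

```text
yaw -1.2949524047731162 [[0.272, -0.962, -0.0], [-0.962, -0.272, 0.001], [-0.001, 0.0, -1.0]]
cam in tool [-0.0009371  -0.07617917 -0.17546997] cam axis in tool [-0.00110505  0.29547521  0.95534977]
cap [0.50057851 0.11386256 0.042     ]
wing -0.6314844641770625 0.046419920762678375 [0.51525718 0.09511062 0.077     ] [0.47778924 0.12251433 0.077     ]
collar [ 0.49687247 -0.18685021  0.052     ]
slots [ 0.51399712 -0.15425739  0.052     ] [ 0.4824574  -0.21981189  0.052     ] 1.1223646948706016 0.0727471404638399 [ 0.49822726 -0.18703464  0.052     ]
stub [ 0.54133051 -0.14577306  0.03      ]
stub [ 0.55609614 -0.18357473  0.03      ]
```

Top-view crop: the white cap is at (254,281) with its wing at about −0.63 rad. The housing collar is at (0.497,−0.187) with its slots at about 1.12 rad world. Taking the stub direction as about 0.40, the slots are 0.72 rad off the housing's x, which is inside the stated range. Next I'll go above the housing for a wrist view.

Run:
```python
from h import *
print(plan((.497,-.187,.20),-.449))
```

```text
(array([-359.6, -427.3,   -2. ]), array([ -0. ,   0. , -48.5]))
```

```bash
python3 -m handwheel '-40 -47 -2 0 0 -6 85; -80 -94 -2 0 0 -12 85; -120 -142 -2 0 0 -18 85; -160 -190 -2 0 0 -24 85; -200 -237 -2 0 0 -30 85; -240 -285 -2 0 0 -36 85; -280 -332 -2 0 0 -42 85; -320 -380 -2 0 0 -48.5 85; -360 -427 -2 0 0 -48.5 85; -360 -427 -2 0 0 -48.5 85; -360 -427 -2 0 0 -48.5 85'
python3 - <<'E'
from h import *
o=readout.get_obs(); print(o["tcp_pos"],yawof(o),o["joints"])
w=grab("wrist"); cv2.imwrite("pics/w1.png",w["pixels"][:,:,::-1])
print(proj(w,(.497,-.187,.052)))
E
```

```text
clock: 1.72
tcp_pos: [0.4963, -0.1874, 0.2]
orientation: [3.062, -0.699, -0.001]
contact_force: [0.4, -0.3, 0.5]
grip_width: 0.0848
[ 0.49629821 -0.18735574  0.20000779] -0.44861440807643965 [ 0.57246751  0.2656     -0.39029962  1.87626285  0.11794558  1.02241318
 -0.31578402]
[324.2512556  214.33045356]
```

View pics/w1.png

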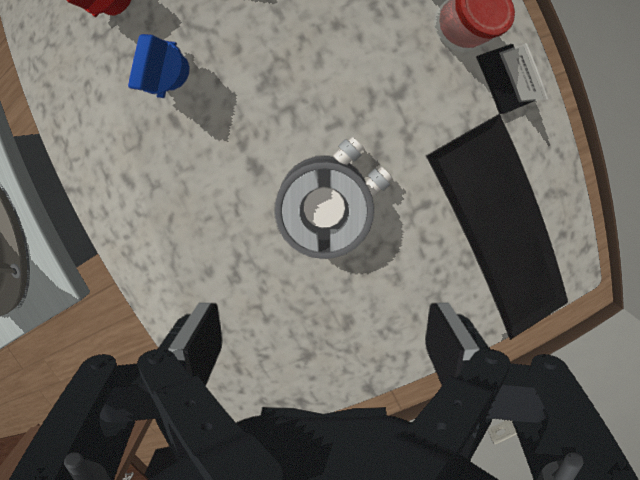

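```bash
cat >> h.py <<'E'
def ortho(f,cx,cy,z,half=.06,n=480):
    """rectified overhead picture of plane z; col->+x right, row-> -y down; returns img, px->world fn"""
    g=np.linspace(-half,half,n); X,Y=np.meshgrid(cx+g,cy-g); P=np.stack([X.ravel(),Y.ravel(),np.full(X.size,z)])
    R=cv2.Rodrigues(f["rvec"])[0]; p=R@P+f["tvec"][:,None]
    if f["fish"]:
        h=np.hypot(p[0],p[1]); q=p[:2]/h*np.arctan2(h,p[2])
    else: q=p[:2]/p[2]
    m=(q*f["fx"]+np.array([[f["cx"]],[f["cy"]]])).reshape(2,n,n).astype(np.float32)
    im=cv2.remap(f["pixels"],m[0],m[1],cv2.INTER_CUBIC)[:,:,::-1]
    return im,lambda u,v:(cx-half+u*2*half/(n-1),cy+half-v*2*half/(n-1))
E
python3 - <<'E'
from h import *
w=grab("wrist"); f=grab("top")
a,_=ortho(w,.497,-.187,.052,.05,400); b,_=ortho(f,.497,-.187,.052,.05,400)
for im in(a,b):
    cv2.line(im,(200,0),(200,399),(0,255,0),1);cv2.line(im,(0,200),(399,200),(0,255,0),1)
    cv2.circle(im,(200,200),90,(0,0,255),1)
cv2.imwrite("pics/o1.png",np.hstack([a,b]))
E
```

```text
Traceback (most recent call last):
cv2.error: OpenCV(4.12.0) :-1: error: (-5:Bad argument) in function 'line'
> Overload resolution failed:
>  - Layout of the output array img is incompatible with cv::Mat
>  - Expected Ptr<cv::UMat> for argument 'img'
```

```bash
sed -i 's/cv2.INTER_CUBIC)\[:,:,::-1\]$/cv2.INTER_CUBIC)[:,:,::-1].copy()/' h.py
python3 - <<'E'
from h import *
w=grab("wrist"); f=grab("top")
a,_=ortho(w,.497,-.187,.052,.05,400); b,_=ortho(f,.497,-.187,.052,.05,400)
for im in(a,b):
    cv2.line(im,(200,0),(200,399),(0,255,0),1);cv2.line(im,(0,200),(399,200),(0,255,0),1)
    cv2.circle(im,(200,200),90,(0,0,255),1)
cv2.imwrite("pics/o1.png",np.hstack([a,b]))
E
```

```text
(no output)
```

View pics/o1.png

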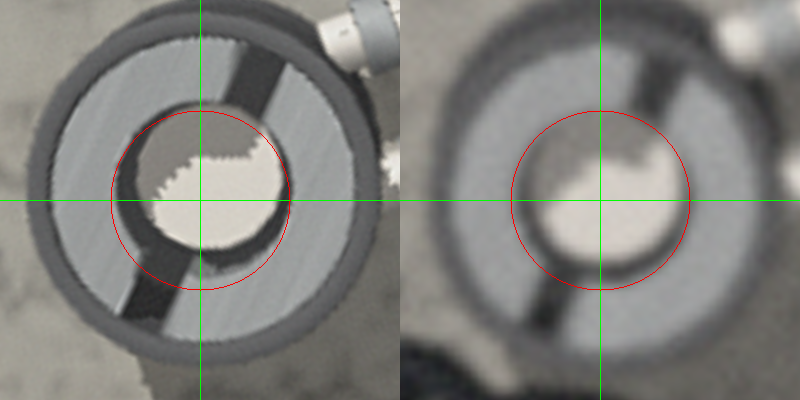

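```bash
cat > fit.py <<'E'
from h import *
def house(n,z=.052,c=(.497,-.187)):
    f=grab(n); im,W=ortho(f,*c,z,.05,400)
    hsv=cv2.cvtColor(im,cv2.COLOR_BGR2HSV); g=cv2.cvtColor(im,cv2.COLOR_BGR2GRAY)
    m=((g>115)&(g<185)&(hsv[...,0]>85)&(hsv[...,0]<125)&(hsv[...,1]>8)).astype(np.uint8)
    yy,xx=np.mgrid[:400,:400]; m[(xx-200)**2+(yy-195)**2>185**2]=0
    m=cv2.morphologyEx(m,cv2.MORPH_OPEN,np.ones((5,5)))
    k,l,st,ce=cv2.connectedComponentsWithStats(m); big=[i for i in range(1,k) if st[i,4]>6000]
    M=np.isin(l,big).astype(np.uint8); pts=cv2.findNonZero(M)
    h=cv2.convexHull(pts); (u,v),ax,_=cv2.fitEllipse(h)
    x,y=W(u,v); print(n,"comps",[st[i,4] for i in big],"centre",round(x,4),round(y,4),"dia mm",np.array(ax)*.25)
    # slots: not-collar pixels within 26..34 mm of centre
    r=np.hypot(xx-u,yy-v)*.25; s=(M==0)&(r>25)&(r<34); a=np.arctan2(-(yy-v),xx-u)[s]
    th=np.angle(np.mean(np.exp(2j*a)))/2; 
    top=a[np.abs(np.angle(np.exp(1j*(a-th))))<.5]; print(" slot angle",th, "ends",np.mean(top), np.mean(np.angle(np.exp(1j*(a[np.abs(np.angle(np.exp(1j*(a-th-np.pi))))<.5]-th-np.pi))))+th)
    o=im.copy(); o[M>0]=(o[M>0]*.5+np.array([0,127,0])).astype(np.uint8); return o
if __name__=="__main__":
    cv2.imwrite("pics/o2.png",np.hstack([house("wrist"),house("top")]))
E
rm -f pics/o2.png; python3 fit.py
```

```text
Traceback (most recent call last):
  File "fit.py", line 18, in <module>
    cv2.imwrite("pics/o2.png",np.hstack([house("wrist"),house("top")]))
                                         ~~~~~^^^^^^^^^
  File "fit.py", line 10, in house
    h=cv2.convexHull(pts); (u,v),ax,_=cv2.fitEllipse(h)
cv2.error: OpenCV(4.12.0) /io/opencv/modules/imgproc/src/convhull.cpp:143: error: (-215:Assertion failed) total >= 0 && (depth == CV_32F || depth == CV_32S) in function 'convexHull'
```

Run:
```python
from h import *
for n in("wrist","top"):
    im,W=ortho(grab(n),.497,-.187,.052,.05,400); hsv=cv2.cvtColor(im,cv2.COLOR_BGR2HSV)
    for p in((90,150),(320,250),(200,60),(250,320),(40,200),(200,220),(190,130)): print(n,p,im[p[1],p[0]],hsv[p[1],p[0]])
```

```text
wrist (90, 150) [158 159 156] [ 80   5 159]
wrist (320, 250) [162 162 159] [ 90   5 162]
wrist (200, 60) [158 159 156] [ 80   5 159]
wrist (250, 320) [155 157 154] [ 70   5 157]
wrist (40, 200) [96 95 94] [105   5  96]
wrist (200, 220) [198 207 211] [ 21  16 211]
wrist (190, 130) [126 130 133] [ 17  13 133]
top (90, 150) [161 160 160] [120   2 161]
top (320, 250) [159 159 159] [  0   0 159]
top (200, 60) [163 164 161] [ 80   5 164]
top (250, 320) [158 157 156] [105   3 158]
top (40, 200) [94 93 93] [120   3  94]
top (200, 220) [197 204 207] [ 21  12 207]
top (190, 130) [127 131 136] [ 13  17 136]
```

```bash
sed -i 's/m=((g>115).*/B=im.astype(int); m=((g>127)\&(g<185)\&(B[...,2]-B[...,0]<4)).astype(np.uint8)/; s/185\*\*2/165**2/' fit.py
python3 fit.py
```

```text
wrist comps [np.int32(19939), np.int32(20555)] centre 0.498 -0.1843 dia mm [75.47032166 75.73925018]
 slot angle 1.1217510951179341 ends 1.136391921865073 1.1066875983755264
top comps [np.int32(19758), np.int32(21399)] centre 0.4984 -0.1867 dia mm [75.88446045 76.70011139]
 slot angle 1.1192692896279963 ends 1.1471459533267634 1.0909929866301646
```

View pics/o2.png

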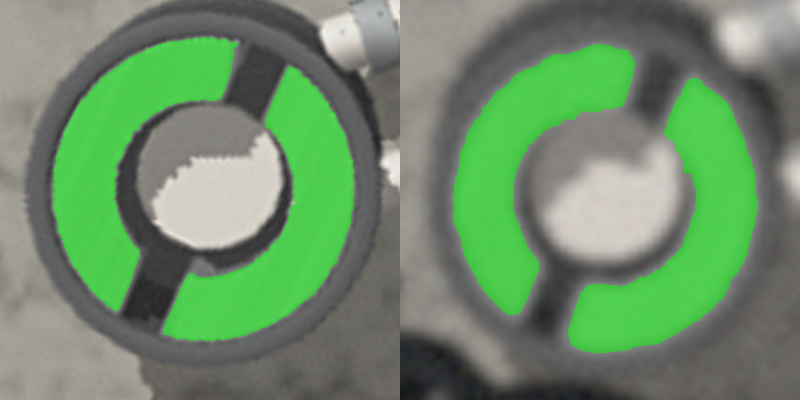

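Run:
```python
from h import *
print(plan((.5005,.1135,.20),.94))
```

```text
(array([-1.269e+02, -2.726e+02,  1.000e-01]), array([  0. ,   0. , -79.6]))
```

```bash
python3 -m handwheel '-16 -34 0 0 0 -10 85; -32 -68 0 0 0 -20 85; -48 -102 0 0 0 -30 85; -64 -136 0 0 0 -40 85; -80 -170 0 0 0 -50 85; -96 -204 0 0 0 -60 85; -112 -238 0 0 0 -70 85; -127 -272.5 0 0 0 -79.6 85; -127 -272.5 0 0 0 -79.6 85; -127 -272.5 0 0 0 -79.6 85'
python3 - <<'E'
from h import *
o=readout.get_obs(); print(o["tcp_pos"],yawof(o),o["joints"])
w=grab("wrist"); cv2.imwrite("pics/w2.png",w["pixels"][:,:,::-1])
t=grab("top")
a,_=ortho(w,.5,.114,.077,.05,400); b,_=ortho(w,.5,.114,.042,.05,400)
cv2.imwrite("pics/o3.png",np.hstack([a,b]))
E
```

```text
clock: 3.48
tcp_pos: [0.5004, 0.113, 0.1999]
orientation: [2.801, 1.421, -0.001]
contact_force: [0.6, -0.1, -0.4]
grip_width: 0.085
[0.50038878 0.11302035 0.19994553] 0.9390960453936946 [ 0.30590451  0.2980085  -0.77060876  1.89540918  0.23956507  1.04252485
  0.37428676]
```

View pics/w2.png

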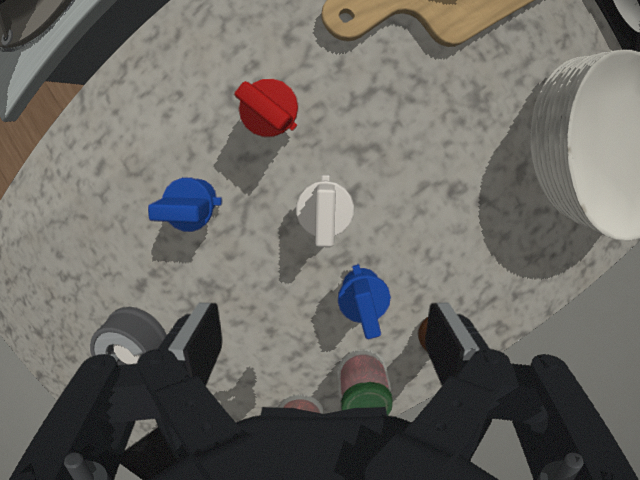

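View pics/o3.png

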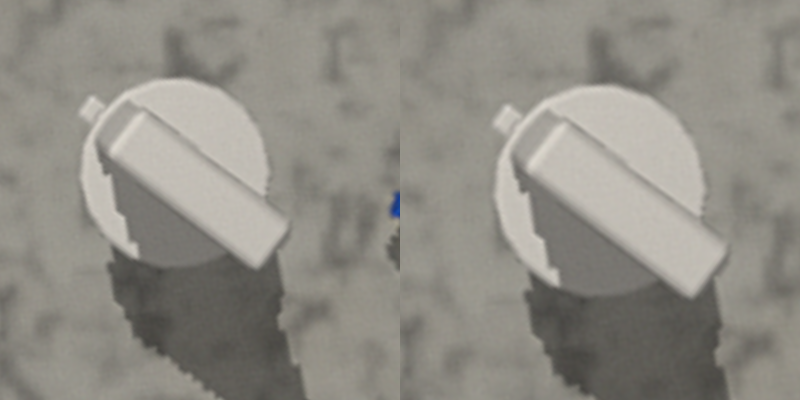

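Run:
```python
from h import *
s=grab("side"); print("side wing",onz(s,(358.7,284.8),.077))
# side collar rim outer 90mm circle z=.053 from rim extents in crop
print("side house rim", [onz(s,(330+u/5.714-.4,180+v/5.714-.4),.053) for u,v in((496-400,125),(760-400,125),(630-400,68),(630-400,182))])
print(plan((.4998,.1163,.20),.915), plan((.4998,.1163,.041),.915))
```

```text
side wing [0.50007188 0.11687409 0.077     ]
side house rim [array([ 0.54232795, -0.18110647,  0.053     ]), array([ 0.45447163, -0.1919207 ,  0.053     ]), array([ 0.49977218, -0.22974037,  0.053     ]), array([ 0.49581624, -0.14638398,  0.053     ])]
(array([ 2.7, -2.9, -0. ]), array([0. , 0. , 1.3])) (array([  2.8,  -2.9, 159. ]), array([0. , 0. , 1.3]))
```

Wrist view: white cartridge at (325,210), upright, wing lined up with the tool's y. Side and wrist agree on (0.500, 0.1165). The top camera reads about 2.5 mm low in y at both places, so I'll trust wrist and side.

```bash
python3 -m handwheel '3 -3 40 0 0 1.3 75; 3 -3 85 0 0 1.3 70; 3 -3 120 0 0 1.3 70; 3 -3 140 0 0 1.3 70; 3 -3 153 0 0 1.3 70; 3 -3 153 0 0 1.3 70'
python3 -m handwheel '0 0 0 0 0 0 30; 0 0 0 0 0 0 12; 0 0 0 0 0 0 5; 0 0 0 0 0 0 5; 0 0 0 0 0 0 5; 0 0 0 0 0 0 5; 0 0 0 0 0 0 5' 80
python3 - <<'E'
from h import *
o=readout.get_obs(); print(o["tcp_pos"],yawof(o),o["joints"])
w=grab("wrist"); cv2.imwrite("pics/w3.png",w["pixels"][:,:,::-1])
E
```

```text
clock: 4.38
tcp_pos: [0.4998, 0.1178, 0.047]
orientation: [-2.817, -1.391, 0.0]
contact_force: [0.3, 0.4, -0.2]
grip_width: 0.0702
clock: 5.25
tcp_pos: [0.4997, 0.1179, 0.0471]
orientation: [2.816, 1.392, -0.0]
contact_force: [0.2, 0.2, 0.0]
grip_width: 0.0049
[0.49970783 0.11793987 0.04705462] 0.9180405515417068 [ 0.1786806   0.50494969 -0.66158634  2.02889343  0.44939816  0.75345258
  0.16026114]
```

View pics/w3.png

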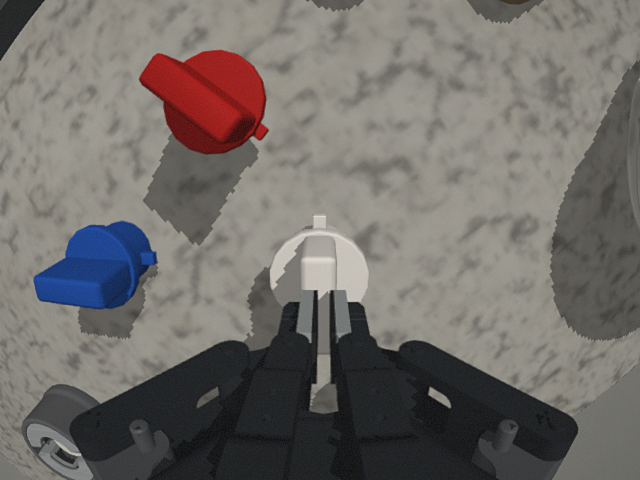

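Run:
```python
from h import *
s=grab("side"); cv2.imwrite("pics/s3.png",cv2.resize(s["pixels"][200:380,240:480,::-1],(800,600),interpolation=cv2.INTER_CUBIC))
w=grab("wrist"); o=readout.get_obs()
print(proj(w,o["tcp_pos"]),proj(s,o["tcp_pos"]),(proj(s,o["tcp_pos"])-[240,200])*3.333, proj(w,(.4998,.1165,.077)))
```

```text
[320.83506637 280.10495253] [358.1440413  302.14430175] [393.77408964 340.44695772] [317.88575828 308.85414669]
```

View pics/s3.png

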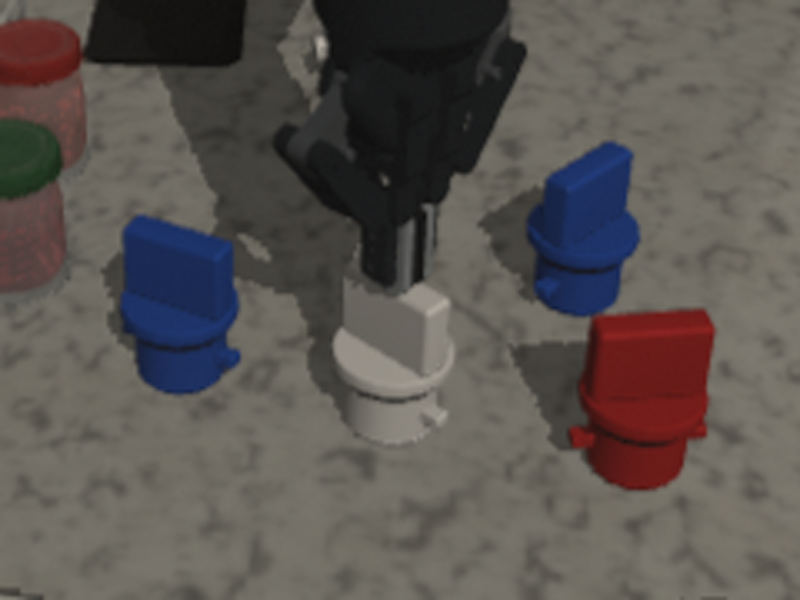

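```bash
python3 - <<'E'
from h import *
w=grab("wrist"); o=readout.get_obs(); R=Ro.from_rotvec(o["orientation"]).inv()
for uv,x in(((218,305),-.0425),((429,305),.0425),((317,290),-.0025),((333,290),.0025)):
    C,d=ray(w,uv); c=R.apply(C-o["tcp_pos"]); d=R.apply(d); k=(x-c[0])/d[0]; print(uv,(c+k*d).round(4), "at y=0..",(c+d*(-c[1]/d[1])).round(4),"at y=-11",(c+d*((-.011-c[1])/d[1])).round(4))
print(o)
E
python3 -c "
import cv2;a=cv2.imread('pics/w3.png')[210:410,220:420];cv2.imwrite('pics/w3c.png',cv2.resize(a,(600,600),interpolation=cv2.INTER_CUBIC))"
```

```text
(218, 305) [-0.0425 -0.0061 -0.0414] at y=0.. [-0.0463  0.     -0.0297] at y=-11 [-0.0394 -0.011  -0.0509]
(429, 305) [ 0.0425 -0.0102 -0.0495] at y=0.. [ 0.0489  0.     -0.0298] at y=-11 [ 0.042 -0.011 -0.051]
(317, 290) [-0.0025  0.0173  0.0253] at y=0.. [-0.0018  0.     -0.0121] at y=-11 [-0.0014 -0.011  -0.0359]
(333, 290) [ 0.0025 -0.0549 -0.1307] at y=0.. [ 0.0059  0.     -0.0121] at y=-11 [ 0.0052 -0.011  -0.0359]
{'clock': 5.45, 'joints': array([ 0.17865188,  0.50494736, -0.66163166,  2.02883342,  0.44942549,
        0.75342863,  0.16025044]), 'qvel': array([-7.40098608e-04, -6.85828845e-04, -5.04088810e-04,  9.80854896e-05,
        8.26439436e-04,  1.52102434e-05,  3.49517753e-04]), 'tau': array([ 7.92179208e-05, -4.74789870e+01, -7.31801212e+00, -1.93761420e+01,
        9.23307933e-03,  1.69153682e-03,  2.38991674e-05]), 'tcp_pos': array([0.4997518 , 0.11799264, 0.04707836]), 'orientation': array([-2.81635509e+00, -1.39202950e+00, -9.54819570e-06]), 'contact_force': array([ 0.55225742, -0.31505188,  0.57212084]), 'moment': array([ 0.02235132,  0.02933636, -0.03881744]), 'grip_width': 0.004997849889721134}
```

View pics/w3c.png

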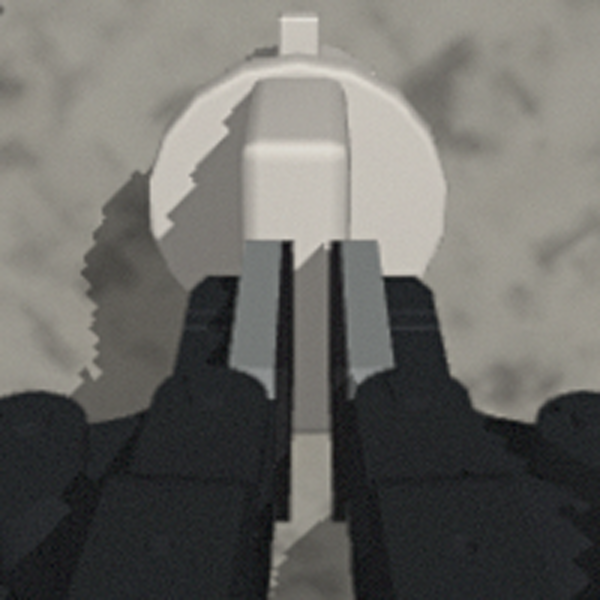

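The gripper shut to 5 mm on nothing. In the wrist crop (fingertips at row 290) and in the side view, the pads sit just above the wing. So the real fingertips are about 33 mm short of the reported TCP. Nothing was touched or moved. I'll reopen, go 32 mm lower, check, and regrip.

```bash
python3 -m handwheel '0 0 0 0 0 0 40; 0 0 0 0 0 0 70; 0 0 0 0 0 0 70; 0 0 0 0 0 0 70; -1 1 12 0 0 0 70; -1 1 24 0 0 0 70; -1 1 32 0 0 0 70; -1 1 32 0 0 0 70'
python3 - <<'E'
from h import *
s=grab("side"); a=cv2.resize(s["pixels"][230:350,280:440,::-1],(400,300),interpolation=cv2.INTER_CUBIC)
w=grab("wrist"); b=cv2.resize(w["pixels"][:,:,::-1],(400,300),interpolation=cv2.INTER_AREA)
cv2.imwrite("pics/s4.png",np.hstack([a,b]))
E
```

```text
clock: 6.45
tcp_pos: [0.4992, 0.1165, 0.0141]
orientation: [-2.816, -1.392, 0.003]
contact_force: [-0.2, -1.3, 0.3]
grip_width: 0.07
```

View pics/s4.png

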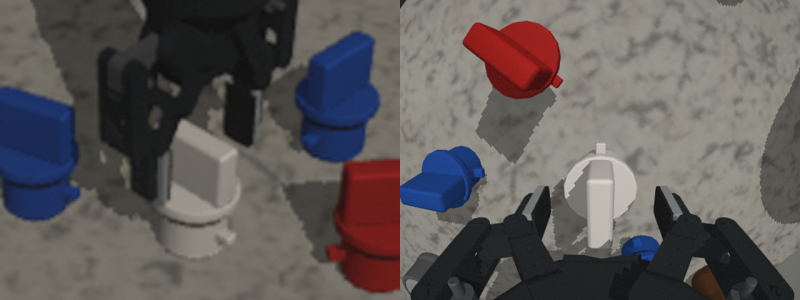

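The fingers now straddle the wing at mid height (wing at about (600,205) in the wrist half). Closing.

```bash
python3 -m handwheel '0 0 0 0 0 0 35; 0 0 0 0 0 0 15; 0 0 0 0 0 0 5; 0 0 0 0 0 0 5; 0 0 0 0 0 0 5; 0 0 0 0 0 0 5; 0 0 0 0 0 0 5' 80
python3 - <<'E'
from h import *
w=grab("wrist"); b=cv2.resize(w["pixels"][210:410,220:420,::-1],(400,400),interpolation=cv2.INTER_CUBIC)
s=grab("side"); a=cv2.resize(s["pixels"][240:360,300:420,::-1],(400,400),interpolation=cv2.INTER_CUBIC)
cv2.imwrite("pics/s5.png",np.hstack([a,b]))
E
```

```text
clock: 7.42
tcp_pos: [0.5001, 0.1166, 0.0153]
orientation: [2.816, 1.392, 0.0]
contact_force: [-0.7, -0.7, 5.4]
grip_width: 0.0148
```

View pics/s5.png

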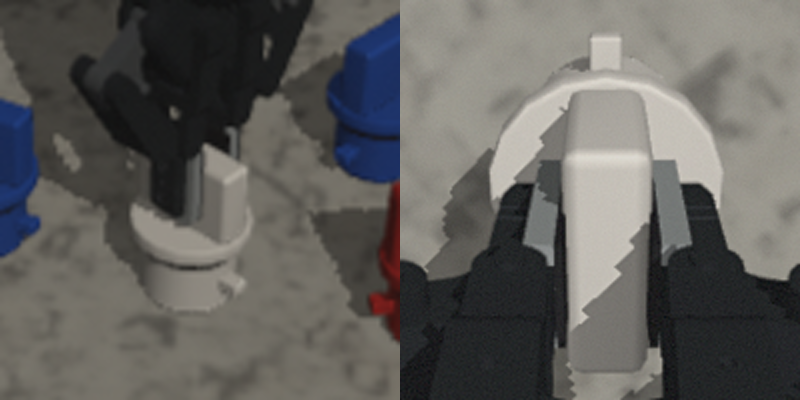

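Grip holds: 14.8 mm on the 16 mm wing, centred. Fingertips touch the cap, so cartridge underside z = reported TCP z − 0.0153. Lifting, then carrying.

```bash
python3 -m handwheel '0 0 -8 0 0 0 5; 0 0 -30 0 0 0 5; 0 0 -60 0 0 0 5; 0 0 -90 0 0 0 5; 0 0 -120 0 0 0 5; 0 0 -120 0 0 0 5'
python3 - <<'E'
from h import *
o=readout.get_obs(); print(o["contact_force"],o["moment"])
w=grab("wrist"); z=o["tcp_pos"][2]-.0153
a,_=ortho(w,*o["tcp_pos"][:2],z+.042,.05,400); b,_=ortho(w,*o["tcp_pos"][:2],z+.077,.05,400)
for i in(a,b): cv2.circle(i,(200,200),108,(0,0,255),1)
cv2.imwrite("pics/o5.png",np.hstack([a,b]))
print(plan((.498,-.1843,o["tcp_pos"][2]),1.12-np.pi/2))
E
```

```text
clock: 8.28
tcp_pos: [0.5012, 0.117, 0.1369]
orientation: [2.816, 1.391, 0.006]
contact_force: [-0.6, -0.2, -2.5]
grip_width: 0.0149
[-0.57790574 -0.24738192 -2.47947571] [-0.01999077 -0.05827234 -0.05080476]
(array([-240.1,  181. ,   -1.5]), array([ 0. , -0.1, 78.4]))
```

View pics/o5.png

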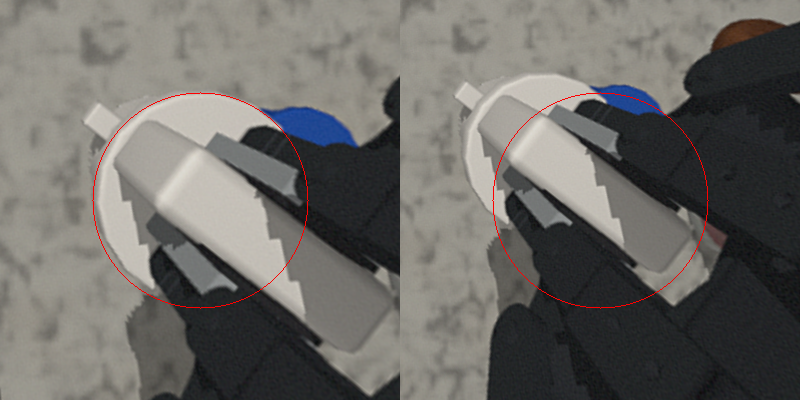

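The cap circle in the wrist view coincides with the TCP axis to within about 0.5 mm, so the wrist calibration and centring are both good. Carrying to the housing.

```bash
python3 -m handwheel '-24 18 0 0 0 8 5; -48 36 0 0 0 16 5; -72 54 0 0 0 24 5; -96 72 0 0 0 32 5; -120 90 0 0 0 40 5; -144 109 0 0 0 48 5; -168 127 0 0 0 56 5; -192 145 0 0 0 64 5; -216 163 0 0 0 72 5; -240 181 -1 0 0 78.4 5; -240 181 -1 0 0 78.4 5; -240 181 -1 0 0 78.4 5'
python3 - <<'E'
from h import *
o=readout.get_obs(); print(o["contact_force"],o["joints"],yawof(o)+np.pi/2)
w=grab("wrist"); cv2.imwrite("pics/w6.png",w["pixels"][:,:,::-1])
print(plan((.498,-.1843,.052+.0153+.002),1.12-np.pi/2,o))
E
```

```text
clock: 9.82
tcp_pos: [0.497, -0.1832, 0.1348]
orientation: [-3.062, 0.699, 0.004]
contact_force: [-0.2, -0.2, -1.6]
grip_width: 0.0145
[-0.15420032 -0.18968058 -1.64956961] [ 0.53120709  0.33910684 -0.35780598  1.94344302  0.15003205  0.88709867
 -0.35240446] 1.1216710276893027
(array([ 1.5,  0.6, 65.5]), array([0. , 0.1, 0.1]))
```

View pics/w6.png

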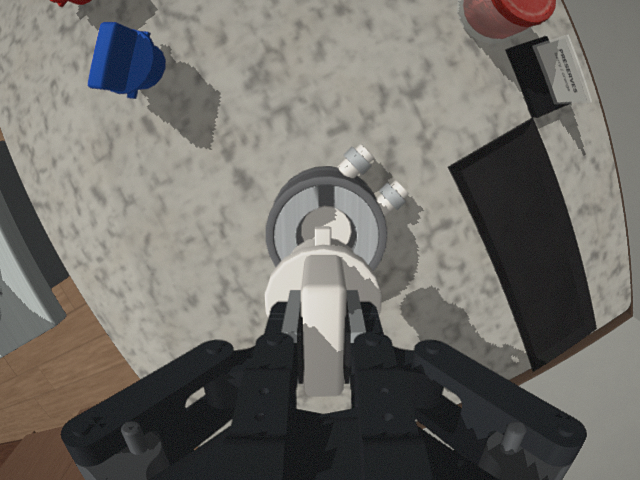

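Wrist view: the lug (322,236) points at the far slot (326,195), so it is aligned. Descending to just above the collar.

```bash
python3 -m handwheel '1.5 0.6 20 0 0 0 5; 1.5 0.6 45 0 0 0 5; 1.5 0.6 60 0 0 0 5; 1.5 0.6 64 0 0 0 5; 1.5 0.6 64 0 0 0 5;  1.5 0.6 64 0 0 0 5'
python3 - <<'E'
from h import *
o=readout.get_obs(); print(o["contact_force"],o["moment"],yawof(o)+np.pi/2, o["tcp_pos"])
w=grab("wrist"); b=cv2.resize(w["pixels"][130:330,220:420,::-1],(400,400),interpolation=cv2.INTER_CUBIC)
s=grab("side"); a=cv2.resize(s["pixels"][150:250,320:420,::-1],(400,400),interpolation=cv2.INTER_CUBIC)
cv2.imwrite("pics/s7.png",np.hstack([a,b]))
print(plan((.498,-.1843,.04+.0153),1.12-np.pi/2,o))
E
```

```text
clock: 10.62
tcp_pos: [0.4998, -0.1853, 0.0729]
orientation: [3.062, -0.701, 0.002]
contact_force: [0.2, 0.6, -2.8]
grip_width: 0.0146
[ 0.20361647  0.57278162 -2.79628274] [ 0.01299103  0.04619521 -0.01667928] 1.1206371370583246 [ 0.4997605  -0.18532568  0.07292119]
(array([-2.1, -0.2, 17.6]), array([-0. , -0.1,  0. ]))
```

View pics/s7.png

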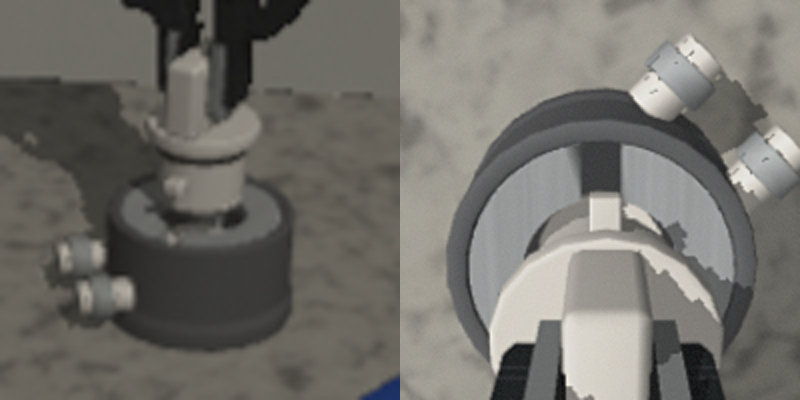

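Lug at crop column 604.5 and slot at 600.5, which puts the lug about 1.5–2 mm too far toward tool +x. The pose reading agrees. Correcting and lowering in small steps.

```bash
python3 -m handwheel '-1.8 0 2 0 0 0 5; -1.8 0 4 0 0 0 5; -1.8 0 6 0 0 0 5; -1.8 0 8 0 0 0 5; -1.8 0 8 0 0 0 5'
python3 - <<'E'
from h import *
o=readout.get_obs(); print(o["contact_force"],o["moment"],yawof(o)+np.pi/2, o["tcp_pos"])
w=grab("wrist"); b=cv2.resize(w["pixels"][130:330,220:420,::-1],(400,400),interpolation=cv2.INTER_CUBIC)
cv2.imwrite("pics/s8.png",b)
o=readout.get_obs();print(o["tcp_pos"],o["contact_force"])
E
```

```text
clock: 11.35
tcp_pos: [0.4973, -0.1844, 0.0639]
orientation: [-3.062, 0.701, 0.001]
contact_force: [-0.3, 0.5, -1.6]
grip_width: 0.0148
[-0.33624194  0.50390461 -1.6078838 ] [ 0.04975808 -0.00854247  0.02326823] 1.120546962828811 [ 0.49728621 -0.184386    0.06386899]
[ 0.49738053 -0.18440795  0.06399128] [-0.29137752  0.10910283 -2.76592367]
```

View pics/s8.png

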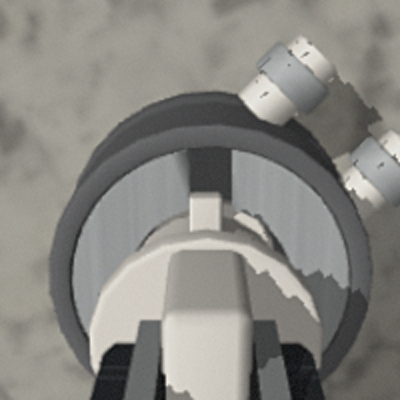

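Now the lug centre (205.5) is left of the slot centre (211), about 1–1.5 mm over-corrected. I'll nudge back +0.9 mm.

```bash
python3 -m handwheel '0.9 0 0 0 0 0 5; 0.9 0 2 0 0 0 5; 0.9 0 4 0 0 0 5; 0.9 0 4 0 0 0 5'
python3 - <<'E'
from h import *
o=readout.get_obs(); print(o["contact_force"],o["moment"],yawof(o)+np.pi/2, o["tcp_pos"])
w=grab("wrist"); b=cv2.resize(w["pixels"][130:330,220:420,::-1],(400,400),interpolation=cv2.INTER_CUBIC)
cv2.imwrite("pics/s9.png",b)
E
```

```text
clock: 11.9
tcp_pos: [0.498, -0.1847, 0.0599]
orientation: [-3.062, 0.701, 0.001]
contact_force: [0.3, -0.7, -2.2]
grip_width: 0.0148
[ 0.26793468 -0.65465183 -2.20437252] [-0.01962091  0.03830871  0.00172446] 1.1206335635305833 [ 0.4979951  -0.18471402  0.0598561 ]
```

View pics/s9.png

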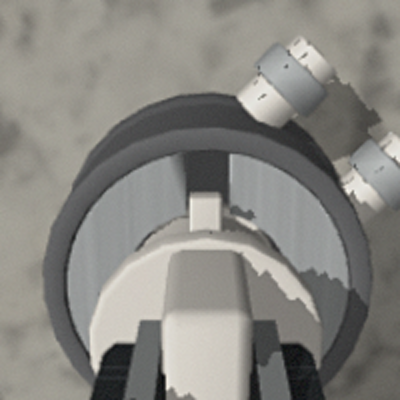

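```bash
python3 -m handwheel '0.4 0 1.5 0 0 0 5; 0.4 0 3 0 0 0 5; 0.4 0 4.5 0 0 0 5; 0.4 0 4.5 0 0 0 5'; python3 -m handwheel '0 0 1 0 0 0 5; 0 0 2 0 0 0 5; 0 0 3 0 0 0 5; 0 0 3 0 0 0 5'
python3 - <<'E'
from h import *
o=readout.get_obs(); print(o["contact_force"],o["moment"],yawof(o)+np.pi/2, o["tcp_pos"],o["tcp_pos"][2]-.0153)
w=grab("wrist"); b=cv2.resize(w["pixels"][130:330,220:420,::-1],(400,400),interpolation=cv2.INTER_CUBIC)
cv2.imwrite("pics/s10.png",b)
E
```

```text
clock: 12.45
tcp_pos: [0.4985, -0.185, 0.0555]
orientation: [3.062, -0.701, -0.0]
contact_force: [-0.2, 0.1, -2.4]
grip_width: 0.0145
clock: 12.95
tcp_pos: [0.4985, -0.185, 0.0525]
orientation: [3.062, -0.701, -0.0]
contact_force: [0.1, 0.6, -2.0]
grip_width: 0.0152
[ 0.0631013   0.60403264 -2.0205676 ] [ 0.05997705  0.04186332 -0.01727964] 1.1205045870044308 [ 0.49852637 -0.1849733   0.05251335] 0.03721334513717232
```

View pics/s10.png

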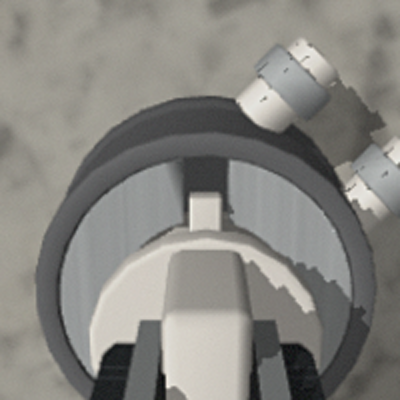

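The lugs are centred in the slot (slot 184–227, lug 189–221), and the underside is at 37 mm with no contact force, so they are entering. Pressing gently onto the spring.

```bash
python3 -m handwheel '0 0 1 0 0 0 5; 0 0 2 0 0 0 5; 0 0 3 0 0 0 5; 0 0 4 0 0 0 5; 0 0 4 0 0 0 5'; python3 -m handwheel '0 0 1 0 0 0 5; 0 0 2 0 0 0 5; 0 0 3 0 0 0 5; 0 0 4 0 0 0 5; 0 0 4 0 0 0 5'
```

```text
clock: 13.62
tcp_pos: [0.4987, -0.185, 0.0488]
orientation: [3.062, -0.701, 0.0]
contact_force: [-2.9, -0.0, 4.0]
grip_width: 0.0151
clock: 14.25
tcp_pos: [0.4986, -0.185, 0.0447]
orientation: [3.062, -0.701, 0.0]
contact_force: [-2.6, 0.7, 6.6]
grip_width: 0.0149
```

Spring contact as expected: 8–9 N at 29 mm. I'll ease the small side force and press on to 22 mm.

```bash
python3 -m handwheel '-0.3 0.2 1 0 0 0 5; -0.5 0.2 2 0 0 0 5; -0.5 0.2 3 0 0 0 5; -0.5 0.2 4 0 0 0 5; -0.5 0.2 5 0 0 0 5; -0.5 0.2 5 0 0 0 5'; python3 -m handwheel '0 0 1 0 0 0 5; 0 0 2 0 0 0 5; 0 0 2.6 0 0 0 5; 0 0 2.6 0 0 0 5'
```

```text
clock: 15.0
tcp_pos: [0.4986, -0.185, 0.0401]
orientation: [3.062, -0.701, 0.002]
contact_force: [-1.7, 0.8, 9.5]
grip_width: 0.0151
clock: 15.5
tcp_pos: [0.4987, -0.185, 0.0377]
orientation: [3.062, -0.701, 0.002]
contact_force: [-2.9, 1.1, 10.7]
grip_width: 0.0152
```

```bash
python3 -m handwheel '0 0 0.5 0 0 0 5; 0 0 1 0 0 0 5; 0 0 1 0 0 0 5'; python3 -m handwheel '0 0 0 0 0 3 5; 0 0 0 0 0 6 5; 0 0 0 0 0 9 5; 0 0 0 0 0 12 5; 0 0 0 0 0 12 5'
python3 - <<'E'
from h import *
o=readout.get_obs(); print(o["contact_force"],o["moment"],yawof(o)+np.pi/2,o["joints"])
E
```

```text
clock: 15.88
tcp_pos: [0.4987, -0.185, 0.0368]
orientation: [3.062, -0.701, 0.002]
contact_force: [-2.6, 0.6, 10.8]
grip_width: 0.0145
clock: 16.5
tcp_pos: [0.5001, -0.1855, 0.0373]
orientation: [-2.972, 1.018, -0.006]
contact_force: [-1.6, 0.2, 10.7]
grip_width: 0.0143
[-1.58516207  0.1599659  10.65964558] [-0.01751191  0.27869613 -0.08201044] 0.9106027455680015 [ 0.45146344  0.47430536 -0.26572513  2.01206439  0.19381866  0.6748664
 -0.59787502]
```

Turning freely: 12° with only 0.08 N·m. Continuing.

```bash
python3 -m handwheel '0 0 0 0 0 4 5; 0 0 0 0 0 8 5; 0 0 0 0 0 12 5; 0 0 0 0 0 16 5; 0 0 0 0 0 20 5; 0 0 0 0 0 24 5; 0 0 0 0 0 28 5; 0 0 0 0 0 28 5'
python3 - <<'E'
from h import *
o=readout.get_obs(); print(o["contact_force"],o["moment"],yawof(o)+np.pi/2,o["tcp_pos"],plan((.498,-.1845,o["tcp_pos"][2]),yawof(o),o))
w=grab("wrist"); b=cv2.resize(w["pixels"][130:430,170:470,::-1],(500,500),interpolation=cv2.INTER_CUBIC)
cv2.imwrite("pics/s11.png",b)
E
```

```text
clock: 17.5
tcp_pos: [0.5008, -0.186, 0.0375]
orientation: [-2.636, 1.707, -0.009]
contact_force: [0.3, -0.9, 10.9]
grip_width: 0.0147
[ 0.31769875 -0.91927623 10.92034951] [-0.29729598  0.0482712  -0.05063007] 0.42155855520918384 [ 0.50082158 -0.18603736  0.03754029] (array([-2.6,  1.9, -0. ]), array([-0.2, -0.2,  0. ]))
```

View pics/s11.png

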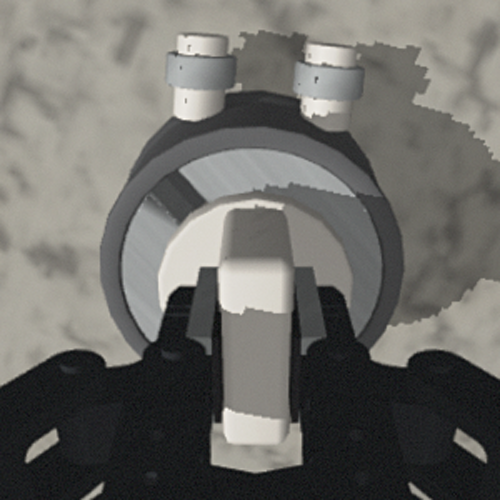

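The slot is now visible at (175,195), clear of the wing, so the lugs are under the collar. Continuing.

```bash
python3 -m handwheel '-0.4 0.3 0 0 0 4 5; -0.8 0.6 0 0 0 8 5; -0.8 0.6 0 0 0 12 5; -0.8 0.6 0 0 0 16 5; -0.8 0.6 0 0 0 20 5; -0.8 0.6 0 0 0 24 5; -0.8 0.6 0 0 0 28 5; -0.8 0.6 0 0 0 31 5; -0.8 0.6 0 0 0 31 5'
python3 - <<'E'
from h import *
o=readout.get_obs(); print(o["contact_force"],o["moment"],yawof(o)+np.pi/2,o["tcp_pos"])
E
```

```text
clock: 18.68
tcp_pos: [0.5001, -0.186, 0.0376]
orientation: [-2.083, 2.348, -0.009]
contact_force: [0.3, -1.9, 11.5]
grip_width: 0.0149
[ 0.30867868 -1.90797969 11.50461129] [-0.51667687  0.00553718 -0.01483366] -0.11939941899615891 [ 0.50013793 -0.18602599  0.03761485]
```

```bash
python3 -m handwheel '0 0 0 0 0 1.5 5; 0 0 0 0 0 3 5; 0 0 0 0 0 4.5 5; 0 0 0 0 0 4.5 5'
python3 - <<'E'
from h import *
o=readout.get_obs(); print(o["moment"],yawof(o)+np.pi/2)
E
python3 -m handwheel '0 0 0 0 0 1 5; 0 0 0 0 0 2 5; 0 0 0 0 0 2 5'
python3 - <<'E'
from h import *
o=readout.get_obs(); print(o["moment"],yawof(o)+np.pi/2)
E
```

```text
clock: 19.18
tcp_pos: [0.5001, -0.1861, 0.0376]
orientation: [-1.99, 2.428, -0.009]
contact_force: [0.3, -1.4, 11.1]
grip_width: 0.0145
[-0.57871046 -0.03973613  0.07963126] -0.1976216555687902
clock: 19.55
tcp_pos: [0.4999, -0.1866, 0.0376]
orientation: [-1.947, 2.462, -0.009]
contact_force: [-0.1, -3.1, 10.1]
grip_width: 0.0149
[-0.79219948  0.13822724  0.18535981] -0.2325079800700498
```

```bash
python3 -m handwheel '0 0 0 0 0 1 5; 0 0 0 0 0 2 5; 0 0 0 0 0 2 5'
python3 - <<'E'
from h import *
o=readout.get_obs(); print(o["moment"],yawof(o)+np.pi/2)
E
```

```text
clock: 19.92
tcp_pos: [0.4998, -0.1867, 0.0376]
orientation: [-1.908, 2.493, -0.01]
contact_force: [0.1, -2.9, 11.7]
grip_width: 0.0143
[-1.01540081  0.22916356  1.07528173] -0.2641920530379347
```

The stop is reached: the moment jumped to 1.1 N·m at about 1.37 rad total. I'll back off the torque, let it rise under control into the notch, then let go.

```bash
python3 -m handwheel '0 0 0 0 0 -1 5; 0 0 -1 0 0 -1.2 5; 0 0 -2 0 0 -1.2 5; 0 0 -3 0 0 -1.2 5; 0 0 -4 0 0 -1.2 5; 0 0 -4 0 0 -1.2 5'
python3 - <<'E'
from h import *
o=readout.get_obs(); print(o["moment"],yawof(o)+np.pi/2,o["tcp_pos"][2]-.0153)
E
```

```text
clock: 20.68
tcp_pos: [0.4995, -0.1867, 0.0407]
orientation: [-1.931, 2.476, -0.009]
contact_force: [2.5, -6.3, 2.0]
grip_width: 0.0148
[-1.32784017 -0.70748408  0.44201093] -0.24580005488666812 0.025354061375503743
```

```bash
python3 -m handwheel '0 0 0 0 0 0 20; 0 0 0 0 0 0 35; 0 0 0 0 0 0 50; 0 0 0 0 0 0 50; 0 0 0 0 0 0 50'
python3 - <<'E'
from h import *
w=grab("wrist"); b=cv2.resize(w["pixels"][130:430,170:470,::-1],(400,400),interpolation=cv2.INTER_CUBIC)
s=grab("side"); a=cv2.resize(s["pixels"][150:250,320:420,::-1],(400,400),interpolation=cv2.INTER_CUBIC)
cv2.imwrite("pics/s12.png",np.hstack([a,b]))
E
```

```text
clock: 21.3
tcp_pos: [0.4971, -0.1844, 0.04]
orientation: [1.932, -2.477, -0.0]
contact_force: [0.4, 0.2, 0.0]
grip_width: 0.0501
```

View pics/s12.png

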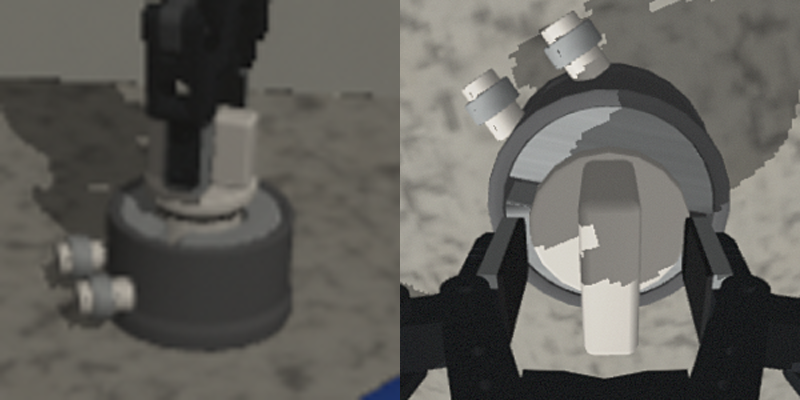

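Released cleanly with no residual force. Retracting straight up to check.

```bash
python3 -m handwheel '0 0 -5 0 0 0 50; 0 0 -20 0 0 0 50; 0 0 -60 0 0 0 60; 0 0 -100 0 0 0 70; 0 0 -140 0 0 0 70; 0 0 -180 0 0 0 70; 0 0 -180 0 0 0 70'
python3 - <<'E'
from h import *
o=readout.get_obs(); print(yawof(o))
w=grab("wrist"); a,_=ortho(w,.498,-.1843,.028+.077,.05,400); c,_=ortho(w,.498,-.1843,.028+.042,.05,400)
cv2.circle(c,(200,200),108,(0,0,255),1)
cv2.imwrite("pics/s13.png",np.hstack([a,c]))
s=grab("side"); cv2.imwrite("pics/s14.png",cv2.resize(s["pixels"][160:250,310:430,::-1],(800,600),interpolation=cv2.INTER_CUBIC))
for z in(.024,.028,.035):
    print(z,[((proj(s,(.498+dx,-.1843+dy,z+.077))-[310,160])*6.667).round(0) for dx,dy in((0,0),)], ((proj(s,(.498,-.1843+.027,z+.042))-[310,160])*6.667).round(0))
E
```

```text
clock: 22.28
tcp_pos: [0.4995, -0.1852, 0.2246]
orientation: [-1.929, 2.474, -0.01]
contact_force: [-0.0, 1.1, 0.6]
grip_width: 0.0703
-1.817144336207627
0.024 [array([406., 127.])] [395. 283.]
0.028 [array([406., 114.])] [396. 270.]
0.035 [array([408.,  91.])] [397. 248.]
```

View pics/s13.png

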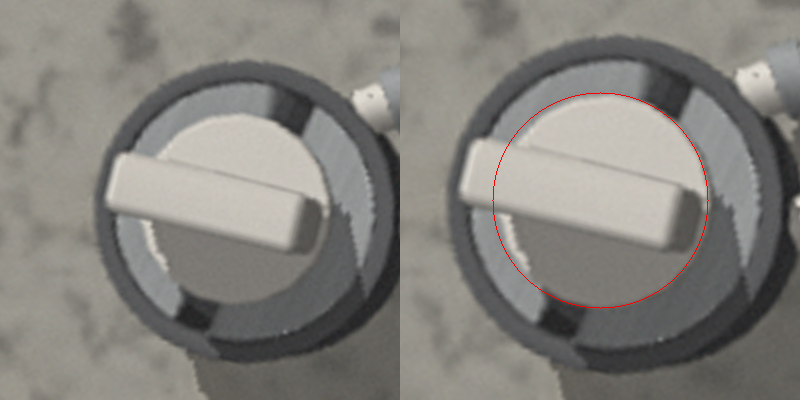

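View pics/s14.png

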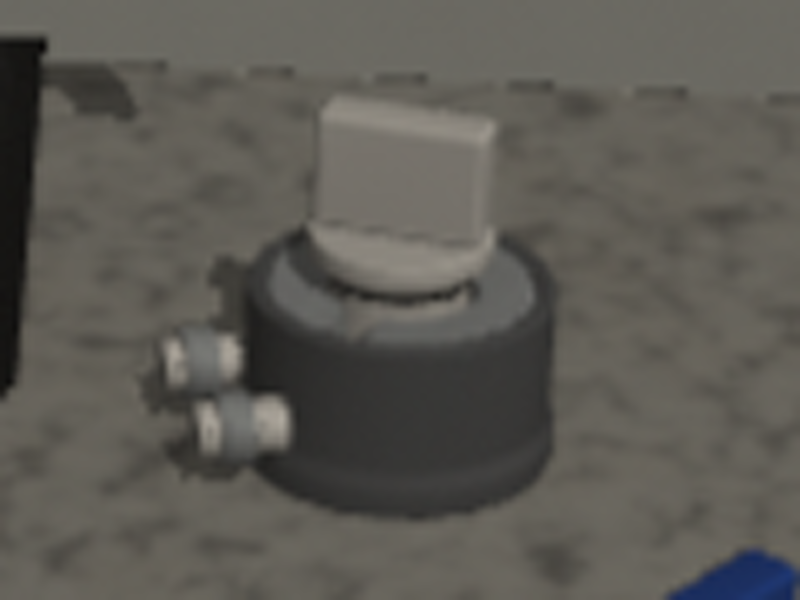

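Run:
```python
from h import *
t=grab("top"); p=cv2.imread("pics/top0.png")[:,:,::-1]
d=cv2.absdiff(t["pixels"],p.copy()).max(2)
for n,(u,v,h) in dict(mill=(247,175,20),jarb=(301,181,16),jara=(355,177,16)).items(): print(n,d[v-h:v+h,u-h:u+h].mean(),(d[v-h:v+h,u-h:u+h]>40).sum())
cv2.imwrite("pics/t15.png",t["pixels"][:,:,::-1])
```

```text
mill 8.54875 2
jarb 5.9697265625 0
jara 7.169921875 0
```

View pics/t15.png

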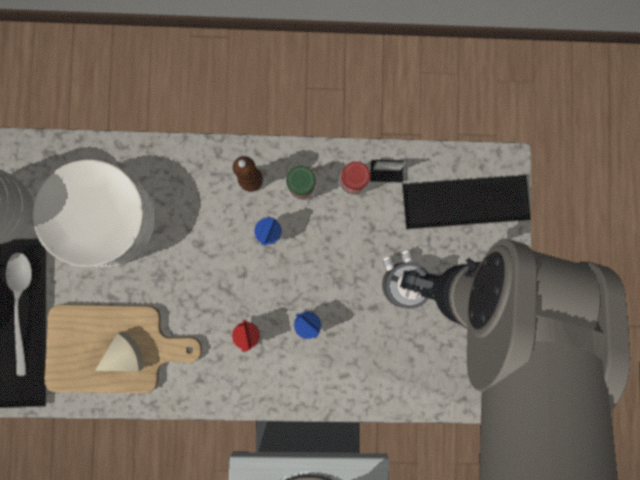

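The jars (301,181) and (355,177) and the mill (242,167) are unmoved, and the robot is clear of everything. Handing in.

```bash
python3 -c "
from bench import workorder; print(workorder.hand_in())"
```

```text
the job is handed in; nothing more can be done
None
```

I fitted the white cartridge into the housing and the last checks show it locked. I set the lugs through the slots and pressed it onto the spring. I then turned it clockwise until the moment rose to about 1.1 N·m, let it rise into the notch and released it. The job was handed in at about 22 s.

**Last checks**
- **Height:** in the side view the wing top matches a cartridge origin 28 mm up, the locked height.
- **Turn:** the wing stands about 1.33 rad past the slots, and the arm read about 1.36 rad at the stop, against the stated 1.35.
- **Force:** upward readings stayed under about 12 N, and there was no residual force after release.
- **Bystanders:** both jars and the mill are where they were at the start.

**What failed or disagreed**
- **First grasp:** it closed on air above the wing, because the real fingertips are about 27–33 mm short of the reported TCP. I regripped lower and nothing was moved.
- **Top camera:** it read about 2.5 mm off in y, so I went by the wrist camera, with the side view as a rough check.
- **While turning:** the TCP reading drifted 1–2 mm. Height by position was about 1.4 mm lower than height by spring force.
- **Just before release:** the position reading gave about 25 mm instead of 28 mm.

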